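# Show the apprentice the next cut

## Task

Call the apprentice by pressing the yellow push button fully down and letting it come up again. Then point with the fingertips at the middle of the handle of the orange gouge, hovering a couple of centimetres above it for two seconds, rise, and point in the same way at the dark knot on top of the pale wood block for two seconds, finishing while still pointing there. Touch none of the other things, do not lift or shift them, and do not bring the fingers low over the other gouges or the red cross.

Things in the scene. Friction and masses are not known exactly. Their poses are not given: they have to be found in the camera images.
- call (a joint): travel of the yellow push button, in m: 0 up, 0.006 fully down; it springs back by itself; fully down takes 5 N
- call_top (a point): centre of the top face of the yellow button (32 mm across, in a grey 48 mm housing, screwed to a fixed dark wooden block 55 x 55 x 40 mm on the table; the button top stands 58 mm above the table); it is pressed straight down
- gouge_orange: carving gouge with a round orange handle lying level on the tray: handle 118 mm long, 28 mm across, then a brass collar and a thin steel blade reaching 180 mm from the origin. Origin: under the middle of the handle, on the tray (handle top is 28 mm above it); x runs along the tool towards the blade tip, z up.
- gouge_blue: carving gouge with a round blue handle lying level on the tray: handle 118 mm long, 28 mm across, then a brass collar and a thin steel blade reaching 180 mm from the origin. Origin: under the middle of the handle, on the tray (handle top is 28 mm above it); x runs along the tool towards the blade tip, z up.
- gouge_green: carving gouge with a round green handle lying level on the tray: handle 118 mm long, 28 mm across, then a brass collar and a thin steel blade reaching 180 mm from the origin. Origin: under the middle of the handle, on the tray (handle top is 28 mm above it); x runs along the tool towards the blade tip, z up.
- gouge_black: carving gouge with a round black handle lying level on the tray: handle 118 mm long, 28 mm across, then a brass collar and a thin steel blade reaching 180 mm from the origin. Origin: under the middle of the handle, on the tray (handle top is 28 mm above it); x runs along the tool towards the blade tip, z up.
- tray: fixed flat plywood board 300 x 320 x 8 mm on the table, carrying the four gouges side by side 75 mm apart, in any order; origin under its centre
- blank: fixed pale wood block to be carved, 110 (x) x 240 (y) x 70 mm high, between two low dark stops at its ends; origin under its centre
- knot: dark brown round knot, 34 mm across, flat in the top face of the block, near one end of it; origin at its centre, level with the top face, z up
- cross: red crayon cross, 34 mm, flat on the top face of the block, 120 mm from the knot near the other end; origin at its centre; not to be pointed at
- mallet: loose round wooden carver's mallet lying on the table, head 120 mm long and 84 mm across, handle 130 mm; origin under the head; bystander
- clamp: loose red and steel bar clamp lying flat, 320 x 110 mm, 32 mm high; bystander
- brush: loose dusting brush lying on the table; bystander
- jar: loose amber jar with black cap, 64 mm across, 75 mm high; origin under it; bystander
- offcut: loose pale wood offcut 100 x 60 x 45 mm; origin under it; bystander
Things that resemble listed ones, but are neither listed nor needed, are in the scene too. What is shaped like the part that bears call but blue or green is not meant.

How it is judged:
By the outcome, as a careful person would: the job done as asked, in the order asked, and still so for the second after the job is handed in, with the robot touching nothing.
It also fails if it takes over 54 s, if anything falls off the work surface, if the arm or the gripper's body presses on something with over 40 N, if the wrist force passes 120 N, or if a joint passes its speed limit or range.

## Robot

A 6-joint arm with a two-finger parallel gripper is mounted at the origin on the work surface. World frame = base frame: x ahead of the robot, y to its left, z up, the work surface at z = 0. Lengths are in m, angles in degrees, forces in N, time in s.
With the tool pointing down it reaches from about 0.35 to 0.875 m from the base axis. Payload 4.2 kg.
Tool frame: the origin (TCP) lies between the finger pads, 19 mm behind the fingertips; this is the grasp point; z points along the fingers, y is the line along which they close (so a half turn about z gives the same grasp; the last joint's range is limited). The gripper opens to 87 mm and grips with 3 to 60 N. Pads are 19 mm wide; open, the fingers measure 117 mm over their backs; the gripper's body (75 mm by 190 mm) begins 51 mm behind the grasp point.
Start: joints at [-59.611, 22.042, 0.453, 0, -68.411, -14.817], TCP at [0.168, -0.602, 0.241] pointing down, gripper open.
Joint ranges: [-179.83, 179.83], [-69.29, 118.12], [-61.27, 80.66], [-181.25, 117.63], [-171.15, -9.14], [-177.46, 177.46]. Speed limits (degrees/s): [159.86, 159.86, 180, 180, 180, 180].

## Interface

Orientations are given as a 3x3 rotation matrix whose columns are the frame's x, y, z axes.
In Python, from station import * gives the robot as it stands.
- The arm moves only by the tool move_arm, never from a script. Its argument "targets" is text: rows parted by semicolons, each of 4 numbers parted by spaces: the shift along the world's x, y, z in units of 25 mm (1.0 is 25 mm), then the turn about the world's z in units of 5 degrees (1.0 is 5 degrees). In form: tx ty tz spin; .... A call has 1 to 10 rows; each row shifts and turns the commanded pose from where the row before left it; what a row does not reach is not made up. A row lasts 1/12 s, in which the tool goes at most 41.7 mm and 7.16 degrees, less where a joint would pass 70% of its speed; a pose out of reach is approached as far as the arm can. A call is refused whole if a number of a shift passes 1 or a number of a turn 1, either way. A call with a gripper value outside its range is refused whole. "gripper" is the finger opening in mm, from 0 to 87, set as the call begins (left out, the last holds). The fingers move at their own pace and stop on an object; the grip force is fixed at half the most. Time passes only in rows, so rows that do not move let the fingers close. It gives the time, the measured TCP pose, the force, the opening and the grip force at its end, in the units of the state.
- sense(): the state, without advancing time (a new reading comes with each control period).
- capture(name): name is "side" or "top" or "wrist"; returns a dict with "image" (480x640x3 uint8, blue, green, red), "fx", "fy", "cx", "cy" (pixels), "world_from_camera" (4x4, takes a point from camera to world coordinates); the wrist camera has in their place "hand_eye" (4x4, takes a point from camera to tool coordinates, whose origin is the TCP and whose axes are the flange's). Camera axes: x right, y up, looking along -z (the intrinsics and any distortion apply to the point x, -y, -z); pixel columns grow to the right and rows downward; lengths in m; the calibration is good to about 2 mm. A picture is of the moment at which its call begins: read the wrist's pose just before it. There is no depth.
- finish_job(): hands the job in; it is judged then, once.
The state is a dict: "time_s": time; "joints": joint angles; "joint_velocities": joint speeds; "effort": joint torques, N m; "tcp_pos": TCP position; "ee_rot": TCP orientation; "wrist_force": force on the tool from outside, world axes, zero at the start; "moment": the same for the moment, N m; "gripper_width": opening from 0.0 (shut) to 1.0 (fully open); "gripper_force": force on a finger pad.
Only numpy, scipy, OpenCV 4.12 (cv2) and the standard library are available. Lean on these libraries where they do the work, as an engineer would, in place of code of your own. Each camera call takes 0.05 s, during which the arm holds its last target. There are 200 camera calls.

## Working session

There is one attempt and no reset: what is moved stays moved. The work goes in short steps, Python scripts to look and compute and a tool call to move; the robot and the scene stay as the last step left them, time stands still between calls to the robot, and variables do not carry over. Pictures are saved under pics/ and viewed, at most 10 in all, crops included, and the job is handed in when it is done.

Besides the shell and the picture viewer there is one more tool, called after "Request:" as a command line: name --argument value ..., lists and objects as JSON in quotes. move_arm: Moves the arm, as the interface text tells. Its arguments: {"type":"object","properties":{"targets":{"type":"string"},"gripper":{"type":"number"}},"required":["targets"]}

```bash
mkdir -p pics
python3 - <<'E'
from station import *
import cv2,pickle
d={}
for n in("top","side"):
    c=capture(n); d[n]=c; cv2.imwrite(f"pics/{n}0.png",c["image"]); print(n,{k:v for k,v in c.items() if k!="image"})
pickle.dump(d,open("cap.pkl","wb"))
print(sense())
E
```

```text
top {'fx': 553.167190311099, 'fy': 553.167190311099, 'cx': 316.7165972736748, 'cy': 244.72817359477594, 'world_from_camera': array([[-0.02416962,  0.98623084, -0.16359879,  0.22063346],
       [-0.99930041, -0.02850588, -0.02420965, -0.04146903],
       [-0.02853984,  0.1628992 ,  0.98622986,  1.34520629],
       [ 0.        ,  0.        ,  0.        ,  1.        ]])}
side {'fx': 530.2205562333914, 'fy': 530.2205562333914, 'cx': 315.0775332472398, 'cy': 242.22121548416004, 'world_from_camera': array([[-0.98744874,  0.11990508, -0.10279962,  0.27689564],
       [-0.15668497, -0.66181245,  0.73311261,  1.1050259 ],
       [ 0.01986986,  0.74001828,  0.6722932 ,  1.11766226],
       [ 0.        ,  0.        ,  0.        ,  1.        ]])}
{'time_s': 0.1, 'joints': array([-5.96103314e+01,  2.20861809e+01,  3.88903114e-01, -2.63579157e-02,
       -6.84099360e+01, -1.48151990e+01]), 'joint_velocities': array([ 0.06500622, -0.12999783,  0.1499822 ,  0.11615592,  0.09081726,
        0.04759059]), 'effort': array([-5.37794804e-04, -3.91689742e+01,  1.87934840e+01,  4.23192054e+00,
        1.34771259e-02, -7.48145976e-05]), 'tcp_pos': array([ 0.1676873 , -0.60157713,  0.24027693]), 'ee_rot': array([[-9.63327823e-01, -2.68326615e-01, -5.77612615e-04],
       [-2.68327229e-01,  9.63326086e-01,  1.83049613e-03],
       [ 6.52584700e-05,  1.91835704e-03, -9.99998158e-01]]), 'wrist_force': array([ 0.15535159, -0.18709962,  0.56965833]), 'moment': array([ 0.03990429, -0.01665151, -0.03420962]), 'gripper_force': 0.0, 'gripper_width': 0.9982278367506238}
```

View pics/top0.png

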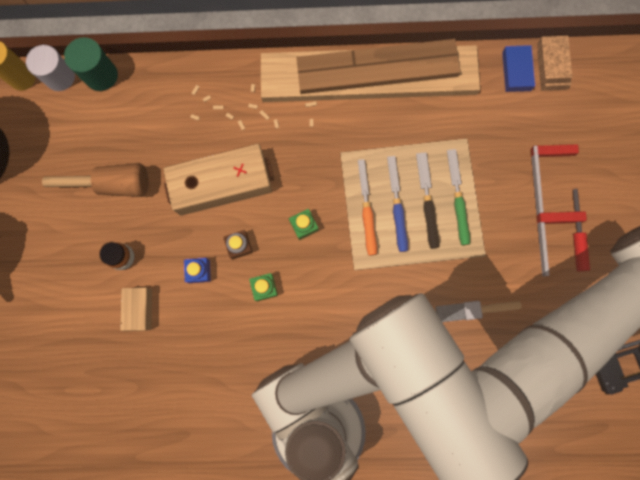

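View pics/side0.png

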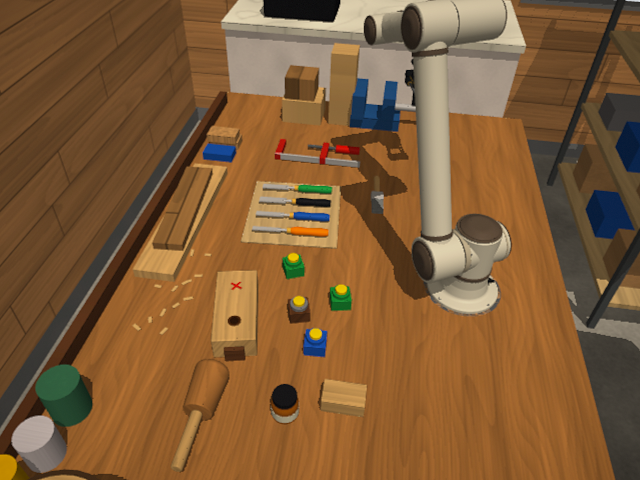

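In the top view there are four yellow buttons: (303,222) and (261,286) on green bases, (194,269) on blue, and (236,242) in a grey housing on dark wood. The last one fits the description. The orange gouge is at (369,230), the knot at (191,183) and the cross at (240,170). In the side view the grey one is at (299,301) and the knot at (234,321). I'll measure these and confirm with a crop.

```bash
cat > h.py <<'E'
import numpy as np,cv2
def ray(c,u,v,z):
    T=c["world_from_camera"]; d=T[:3,:3]@np.array([(u-c["cx"])/c["fx"],-(v-c["cy"])/c["fy"],-1]); o=T[:3,3]
    return o+d*(z-o[2])/d[2]
def blob(img,lo,hi,x0,y0,x1,y1):
    h=cv2.cvtColor(img[y0:y1,x0:x1],cv2.COLOR_BGR2HSV); m=cv2.inRange(h,lo,hi)
    n,l,s,c=cv2.connectedComponentsWithStats(m); i=1+np.argmax(s[1:,4])
    pts=np.argwhere(l==i)[:,::-1].astype(np.float32)+[x0,y0]
    return c[i]+[x0,y0],s[i,4],cv2.minAreaRect(pts.astype(np.float32))
E
python3 - <<'E'
import pickle,cv2
from h import *
np.set_printoptions(precision=4,suppress=True)
d=pickle.load(open("cap.pkl","rb"))
Y=((22,140,120),(35,255,255)); O=((6,205,150),(14,255,255)); K=((0,0,0),(180,255,75))
for n,what,rng,box,z in[("top","btn",Y,(222,228,252,258),.058),("side","btn",Y,(285,288,313,312),.058),
 ("top","org",O,(355,195,385,260),.024),("side","org",O,(285,220,335,242),.024),
 ("top","knot",K,(180,172,204,194),.07),("side","knot",K,(222,312,246,330),.07)]:
    c=d[n]; p,a,r=blob(c["image"],*rng,*box); print(n,what,p,a,r,ray(c,*p,z),ray(c,*r[0],z))
t=d["top"]["image"];s=d["side"]["image"]
a=cv2.resize(t[150:300,160:400],(800,500)); b=cv2.resize(s[215:335,210:350],None,fx=0+3,fy=3)
cv2.imwrite("pics/crop.png",cv2.resize(t[160:280,160:320],(800,600),interpolation=cv2.INTER_CUBIC))
c=d["top"]
print("cross",ray(c,240,170,.07),"others",[ray(c,*q,.058)for q in((303,222),(261,286),(194,269))],"blue gouge",ray(c,400,228,.024))
E
```

```text
top btn [234.8416 242.0792] 101 ((235.0, 242.0), (10.0, 10.0), 90.0) [0.4461 0.1841 0.058 ] [0.4463 0.1838 0.058 ]
side btn [298.5278 300.9074] 108 ((298.5, 301.0), (10.0, 11.0), 90.0) [0.4458 0.1855 0.058 ] [0.4459 0.1859 0.058 ]Traceback (most recent call last):
  File "<stdin>", line 9, in <module>
  File "h.py", line 7, in blob
    n,l,s,c=cv2.connectedComponentsWithStats(m); i=1+np.argmax(s[1:,4])
                                                     ~~~~~~~~~^^^^^^^^^
    return _wrapfunc(a, 'argmax', axis=axis, out=out, **kwds)
    return bound(*args, **kwds)
ValueError: attempt to get argmax of an empty sequence
```

Run:
```python
import pickle,cv2
from h import *
np.set_printoptions(precision=4,suppress=True)
d=pickle.load(open("cap.pkl","rb"))
t=d["top"]["image"]
cv2.imwrite("pics/crop.png",cv2.resize(t[160:280,160:320],(800,600),interpolation=cv2.INTER_CUBIC))
print(cv2.cvtColor(t[180:260:8,369:370],cv2.COLOR_BGR2HSV)[:,0].tolist())
O=((4,170,120),(15,255,255)); K=((0,0,0),(180,255,75))
for n,what,rng,box,z in[("top","org",O,(355,195,385,260),.022),("side","org",O,(285,220,335,242),.022),
 ("top","knot",K,(180,172,204,194),.07),("side","knot",K,(222,312,246,330),.07)]:
    c=d[n]; p,a,r=blob(c["image"],*rng,*box); print(n,what,p,a,r,ray(c,*p,z),ray(c,*r[0],z))
c=d["top"]
print("cross",ray(c,240,170,.07),"others",[ray(c,*q,.058)for q in((303,222),(261,286),(194,269))],"blue gouge",ray(c,400,228,.024), "org ends",[ray(c,*q,.022) for q in((367,205),(371,254))])
```

```text
[[15, 107, 200], [15, 100, 158], [16, 105, 172], [16, 142, 171], [11, 182, 229], [11, 179, 236], [11, 179, 239], [11, 177, 241], [11, 177, 240], [11, 178, 235]]
top org [369.289  230.3887] 391 ((369.36151123046875, 230.39234924316406), (47.00916290283203, 9.054535865783691), 82.87498474121094) [ 0.4717 -0.1375  0.022 ] [ 0.4717 -0.1377  0.022 ]
side org [309.0556 231.1259] 270 ((309.4176025390625, 231.07058715820312), (37.351200103759766, 8.206526756286621), 4.398705005645752) [ 0.4712 -0.1376  0.022 ] [ 0.4701 -0.1381  0.022 ]
top knot [191.0299 181.9701] 67 ((191.0, 182.0), (8.0, 8.0), 90.0) [0.5934 0.2876 0.07  ] [0.5933 0.2876 0.07  ]
side knot [233.6747 320.0241] 83 ((233.5, 320.0), (8.0, 11.0), 90.0) [0.5934 0.2872 0.07  ] [0.5938 0.2872 0.07  ]
cross [0.6193 0.1696 0.07  ] others [array([0.4898, 0.0214, 0.058 ]), array([0.3402, 0.1227, 0.058 ]), array([0.3845, 0.2808, 0.058 ])] blue gouge [ 0.475  -0.2119  0.024 ] org ends [array([ 0.5351, -0.1345,  0.022 ]), array([ 0.4137, -0.1394,  0.022 ])]
```

View pics/crop.png

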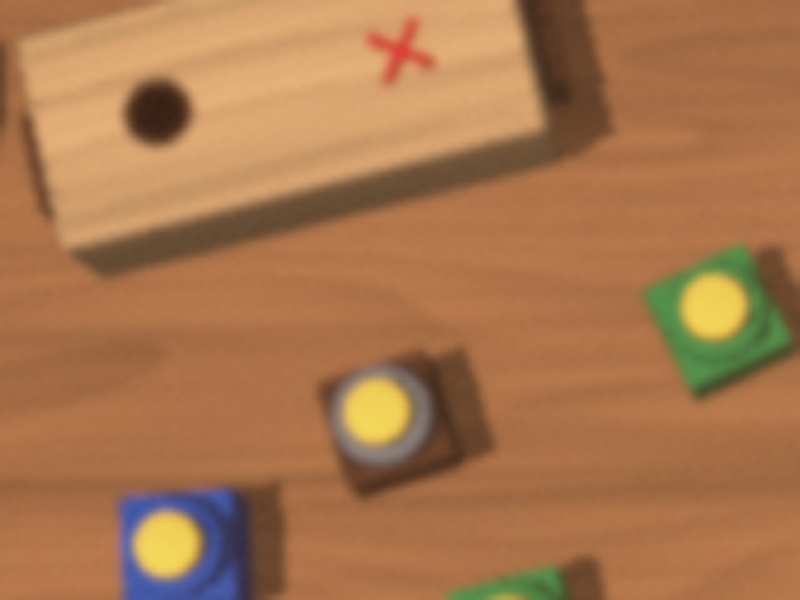

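The crop confirms it: dark wooden block, grey housing, yellow top. Next I move over to it with the fingers shut.

Request:
move_arm --targets "0.7 1 0 0;0.7 1 0 0;0.7 1 0 0;0.7 1 0 0;0.7 1 0 0;0.7 1 0 0;0.7 1 0 0;0.7 1 0 0;0.7 1 0 0;0.7 1 0 0" --gripper 0

```text
time_s: 0.93
tcp_pos: [0.3432, -0.3505, 0.241]
ee_rot: [[-0.963, -0.268, -0.0], [-0.268, 0.963, 0.0], [0.0, 0.001, -1.0]]
wrist_force: [-0.3, -0.5, 0.6]
gripper_width: 0.324
gripper_force: 0.0
```

Request:
move_arm --targets "0.4 1 0 0;0.4 1 0 0;0.4 1 0 0;0.4 1 0 0;0.4 1 0 0;0.4 1 0 0;0.4 1 0 0;0.4 1 0 0;0.4 1 0 0;0.4 1 0 0"

```text
time_s: 1.77
tcp_pos: [0.4427, -0.1007, 0.241]
ee_rot: [[-0.963, -0.268, -0.001], [-0.268, 0.963, 0.0], [0.0, 0.0, -1.0]]
wrist_force: [0.6, -0.3, 0.1]
gripper_width: 0.001
gripper_force: 0.0
```

Request:
move_arm --targets "0 1 0 0;0 1 0 0;0 1 0 0;0 1 0 0;0 1 0 0;0 1 0 0;0 1 0 0;0 1 0 0;0 1 0 0;0 1 0 0"

```text
time_s: 2.6
tcp_pos: [0.4423, 0.1491, 0.241]
ee_rot: [[-0.963, -0.269, -0.001], [-0.269, 0.963, -0.0], [0.001, -0.0, -1.0]]
wrist_force: [1.0, -0.4, 0.6]
gripper_width: 0.006
gripper_force: 0.0
```

Request:
move_arm --targets "0 0.8 -0.5 0;0 0.6 -0.8 0;0 0 -1 0;0 0 -1 0;0 0 -1 0;0 0 0 0;0 0 0 0;0 0 0 0"

```text
time_s: 3.27
tcp_pos: [0.4436, 0.1834, 0.1349]
ee_rot: [[-0.963, -0.269, 0.002], [-0.269, 0.963, 0.001], [-0.002, 0.0, -1.0]]
wrist_force: [0.9, 1.1, 0.3]
gripper_width: 0.005
gripper_force: 0.0
```

Request:
move_arm --targets "0.1 0.05 -0.7 0;0 0 -0.7 0;0 0 -0.5 0;0 0 -0.3 0;0 0 0 0;0 0 0 0"

```text
time_s: 3.77
tcp_pos: [0.4457, 0.1845, 0.0799]
ee_rot: [[-0.963, -0.269, 0.001], [-0.269, 0.963, 0.0], [-0.001, 0.0, -1.0]]
wrist_force: [-2.1, -0.7, 2.3]
gripper_width: 0.003
gripper_force: 1.0
```

Request:
move_arm --targets "0 0 -0.1 0;0 0 -0.1 0;0 0 -0.1 0;0 0 -0.05 0;0 0 0 0;0 0 0 0;0 0 0 0"

```text
time_s: 4.35
tcp_pos: [0.4461, 0.1847, 0.0746]
ee_rot: [[-0.963, -0.271, 0.003], [-0.271, 0.963, 0.001], [-0.003, -0.0, -1.0]]
wrist_force: [-10.8, -2.3, 32.2]
gripper_width: 0.002
gripper_force: 16.2
```

Run:
```python
from station import *
import cv2
c=capture("side")["image"]; cv2.imwrite("pics/press.png",cv2.resize(c[250:350,240:360],(720,600),interpolation=cv2.INTER_CUBIC))
s=sense(); print(s["wrist_force"],s["tcp_pos"])
```

```text
[-9.05465608 -1.90021019 32.57422346] [0.44611351 0.18468475 0.07459052]
```

View pics/press.png

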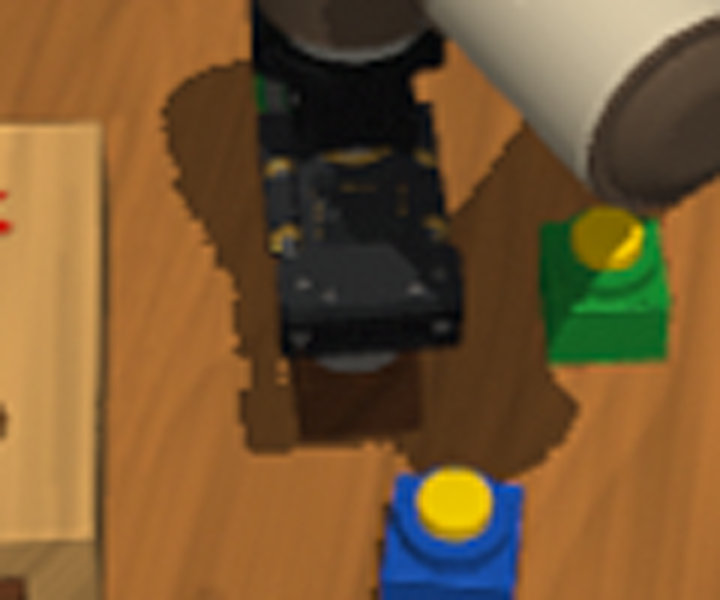

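The gripper hides the button in this crop. I'll check the travel from the force while rising slowly.

Request:
move_arm --targets "0 0 0.13 0;0 0 0 0;0 0 0 0"

```text
time_s: 4.65
tcp_pos: [0.4461, 0.1847, 0.075]
ee_rot: [[-0.963, -0.269, 0.002], [-0.269, 0.963, 0.001], [-0.003, 0.001, -1.0]]
wrist_force: [-3.1, -0.2, 10.3]
gripper_width: 0.005
gripper_force: 5.3
```

Request:
move_arm --targets "0 0 0.08 0;0 0 0 0;0 0 0 0"

```text
time_s: 4.9
tcp_pos: [0.446, 0.1847, 0.076]
ee_rot: [[-0.963, -0.269, 0.002], [-0.269, 0.963, 0.001], [-0.002, 0.001, -1.0]]
wrist_force: [0.0, -0.5, 4.3]
gripper_width: 0.001
gripper_force: 2.1
```

Request:
move_arm --targets "0 0 0.08 0;0 0 0 0;0 0 0 0"

```text
time_s: 5.15
tcp_pos: [0.446, 0.1847, 0.0776]
ee_rot: [[-0.963, -0.269, 0.002], [-0.269, 0.963, 0.001], [-0.002, 0.001, -1.0]]
wrist_force: [1.0, -0.3, 2.9]
gripper_width: 0.003
gripper_force: 1.7
```

Request:
move_arm --targets "0 0 0.08 0;0 0 0 0;0 0 0 0"

```text
time_s: 5.4
tcp_pos: [0.4457, 0.1846, 0.0794]
ee_rot: [[-0.963, -0.269, 0.001], [-0.269, 0.963, 0.001], [-0.001, 0.001, -1.0]]
wrist_force: [1.2, 0.3, 2.0]
gripper_width: -0.0
gripper_force: 1.2
```

Request:
move_arm --targets "0 0 0.08 0;0 0 0 0;0 0 0 0"

```text
time_s: 5.65
tcp_pos: [0.4448, 0.184, 0.081]
ee_rot: [[-0.963, -0.268, -0.001], [-0.268, 0.963, -0.0], [0.001, -0.0, -1.0]]
wrist_force: [0.4, 0.2, 1.1]
gripper_width: 0.005
gripper_force: 0.7
```

Request:
move_arm --targets "0 0 0.5 0;0 0 0 0;0 0 0 0"

```text
time_s: 5.9
tcp_pos: [0.4449, 0.184, 0.0936]
ee_rot: [[-0.963, -0.268, -0.0], [-0.268, 0.963, 0.0], [0.0, 0.0, -1.0]]
wrist_force: [0.7, -0.8, -0.2]
gripper_width: 0.004
gripper_force: 0.0
```

The spring force falls from 5 N to 0 over about 6 mm, from 0.0755 to 0.081. So the button was fully down and has sprung back. It also shows the closed tips are about 23 mm below the TCP. Next is the orange gouge, the left-most in the tray in the top view.

Request:
move_arm --targets "0 0 1 0;0 0 1 0;0 0 1 0;0 -0.5 0.5 0;0.1 -1 0 0;0.1 -1 0 0;0.1 -1 0 0;0.1 -1 0 0;0.1 -1 0 0;0.1 -1 0 0"

```text
time_s: 6.73
tcp_pos: [0.4595, 0.0204, 0.1803]
ee_rot: [[-0.963, -0.268, -0.002], [-0.268, 0.963, -0.0], [0.002, 0.0, -1.0]]
wrist_force: [0.8, -0.1, -0.7]
gripper_width: 0.003
gripper_force: 0.0
```

Request:
move_arm --targets "0.1 -1 0 0;0.1 -1 0 0;0.1 -1 0 0;0.1 -1 0 0;0.1 -1 0 0;0 -0.9 0 0;0 -0.4 0 0;0 0 0 0;0 0 0 0;0 0 0 0"

```text
time_s: 7.57
tcp_pos: [0.4725, -0.1351, 0.1809]
ee_rot: [[-0.963, -0.269, -0.001], [-0.269, 0.963, 0.0], [0.001, 0.0, -1.0]]
wrist_force: [0.4, -0.5, -0.2]
gripper_width: 0.004
gripper_force: 0.0
```

Request:
move_arm --targets "0 -0.1 -0.8 0;0 0 -0.8 0;0 0 -0.8 0;0 0 -0.7 0;0 0 -0.5 0;0 0 -0.3 0;0 0 -0.1 0;0 0 0 0;0 0 0 0;0 0 0 0"

```text
time_s: 8.4
tcp_pos: [0.4735, -0.1381, 0.0821]
ee_rot: [[-0.963, -0.269, 0.002], [-0.269, 0.963, -0.0], [-0.002, -0.001, -1.0]]
wrist_force: [0.3, -0.3, -0.3]
gripper_width: 0.009
gripper_force: 0.0
```

Run:
```python
from station import *
import cv2
a=capture("side")["image"][170:270,210:370]; b=capture("top")["image"][150:270,300:480]
cv2.imwrite("pics/g.png",cv2.vconcat([cv2.resize(a,(480,300),interpolation=2),cv2.resize(b,(480,300),interpolation=2)]))
print(sense()["tcp_pos"])
```

```text
[ 0.47332979 -0.1382301   0.0820633 ]
```

View pics/g.png

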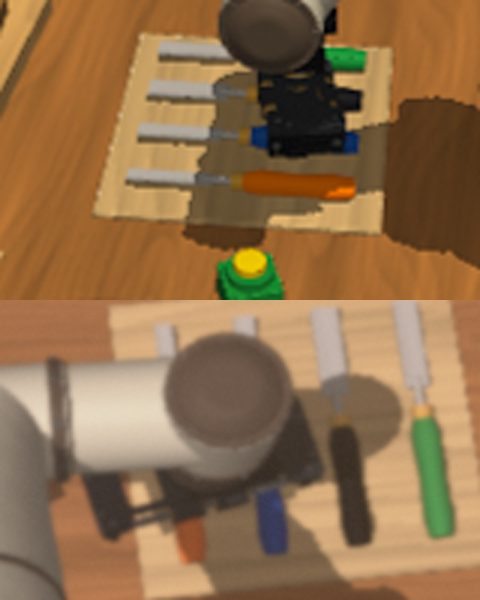

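The side view shows the tips just above the middle of the orange handle (crop 305,155). Now I hold for over 2 s.

Request:
move_arm --targets "-0.05 0 -0.1 0;0 0 0 0;0 0 0 0;0 0 0 0;0 0 0 0;0 0 0 0;0 0 0 0;0 0 0 0;0 0 0 0;0 0 0 0"

```text
time_s: 9.33
tcp_pos: [0.4716, -0.1383, 0.0788]
ee_rot: [[-0.963, -0.268, 0.0], [-0.268, 0.963, 0.0], [-0.0, -0.0, -1.0]]
wrist_force: [0.3, -0.4, 0.4]
gripper_width: 0.0
gripper_force: 0.0
```

Request:
move_arm --targets "0 0 0 0;0 0 0 0;0 0 0 0;0 0 0 0;0 0 0 0;0 0 0 0;0 0 0 0;0 0 0 0;0 0 0 0;0 0 0 0"

```text
time_s: 10.17
tcp_pos: [0.4715, -0.1383, 0.0787]
ee_rot: [[-0.963, -0.268, -0.0], [-0.268, 0.963, 0.0], [0.0, 0.0, -1.0]]
wrist_force: [0.6, 1.0, -0.4]
gripper_width: 0.007
gripper_force: 0.0
```

Request:
move_arm --targets "0 0 0 0;0 0 0 0;0 0 0 0;0 0 0 0;0 0 0 0;0 0 0 0;0 0 0 0;0 0 0 0;0 0 0 0;0 0 0 0"

```text
time_s: 11.0
tcp_pos: [0.4716, -0.1383, 0.0787]
ee_rot: [[-0.963, -0.268, -0.0], [-0.268, 0.963, -0.0], [0.0, -0.0, -1.0]]
wrist_force: [-0.6, 0.3, -0.4]
gripper_width: 0.002
gripper_force: 0.0
```

Request:
move_arm --targets "0 0 0 0;0 0 0 0;0 0 0 0;0 0 1 0;0 0 1 0;0 0 1 0;0 0 1 0;0 0 1 0;0 0 0.5 0;0 0 0 0"

```text
time_s: 11.83
tcp_pos: [0.4734, -0.1385, 0.2197]
ee_rot: [[-0.963, -0.269, 0.007], [-0.269, 0.963, -0.001], [-0.007, -0.002, -1.0]]
wrist_force: [-0.1, -0.0, 0.1]
gripper_width: 0.006
gripper_force: 0.0
```

Next, the knot, travelling high and clear of the cross.

Request:
move_arm --targets "0 0.5 0 0;0 1 0 0;0 1 0 0;0 1 0 0;0 1 0 0;0 1 0 0;0 1 0 0;0 1 0 0;0 1 0 0;0 1 0 0"

```text
time_s: 12.67
tcp_pos: [0.4707, 0.1002, 0.215]
ee_rot: [[-0.963, -0.268, -0.002], [-0.268, 0.963, -0.001], [0.002, -0.0, -1.0]]
wrist_force: [0.2, -0.0, 0.2]
gripper_width: 0.008
gripper_force: 0.0
```

Request:
move_arm --targets "0.5 1 0 0;0.5 1 0 0;0.6 1 0 0;0.6 1 0 0;0.6 1 0 0;0.6 1 0 0;0.6 1 0 0;0.6 0.5 0 0;0.2 0 0 0;0 0 0 0"

```text
time_s: 13.5
tcp_pos: [0.5917, 0.2868, 0.2137]
ee_rot: [[-0.963, -0.268, -0.003], [-0.268, 0.963, -0.002], [0.003, -0.001, -1.0]]
wrist_force: [-0.4, 0.1, -0.2]
gripper_width: 0.006
gripper_force: 0.0
```

Request:
move_arm --targets "0 0 0 0;0 0 0 0;0 0 0 0"

```text
time_s: 13.75
tcp_pos: [0.5909, 0.2858, 0.2165]
ee_rot: [[-0.963, -0.268, -0.0], [-0.268, 0.963, -0.0], [0.0, 0.0, -1.0]]
wrist_force: [0.4, 1.0, -0.5]
gripper_width: 0.005
gripper_force: 0.0
```

Request:
move_arm --targets "0.1 0.06 -0.8 0;0 0 -0.8 0;0 0 -0.8 0;0 0 -0.7 0;0 0 -0.5 0;0 0 -0.3 0;0 0 -0.1 0;0 0 0 0;0 0 0 0;0 0 0 0"

```text
time_s: 14.58
tcp_pos: [0.5946, 0.2885, 0.1176]
ee_rot: [[-0.963, -0.269, 0.002], [-0.269, 0.963, 0.001], [-0.002, 0.001, -1.0]]
wrist_force: [0.3, -0.0, -0.7]
gripper_width: 0.004
gripper_force: 0.0
```

Request:
move_arm --targets "0 0 0 0;0 0 0 0;0 0 0 0"

```text
time_s: 14.83
tcp_pos: [0.5942, 0.2883, 0.1167]
ee_rot: [[-0.963, -0.268, 0.001], [-0.268, 0.963, 0.001], [-0.001, 0.0, -1.0]]
wrist_force: [-0.7, 1.2, -1.1]
gripper_width: 0.003
gripper_force: 0.0
```

Run:
```python
from station import *
import cv2
a=capture("side")["image"]; cv2.imwrite("pics/k.png",cv2.resize(a[200:380,180:420],(720,540),interpolation=2))
print(sense()["tcp_pos"])
```

```text
[0.59414756 0.28829907 0.11659757]
```

View pics/k.png

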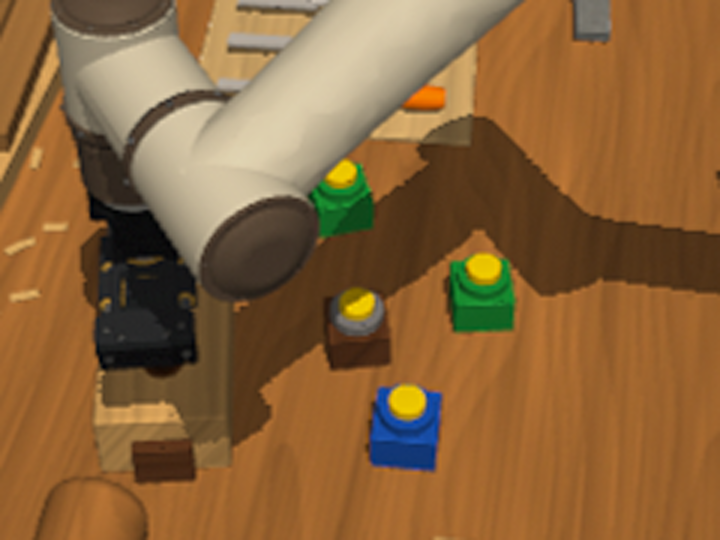

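The fingers hover just above the knot, which is half hidden at crop (163,367), and the button is back up at (358,303). I'll hold for over 2 s, then hand in.

Request:
move_arm --targets "0 0 -0.05 0;0 0 0 0;0 0 0 0;0 0 0 0;0 0 0 0;0 0 0 0;0 0 0 0;0 0 0 0;0 0 0 0;0 0 0 0"

```text
time_s: 15.72
tcp_pos: [0.594, 0.2882, 0.115]
ee_rot: [[-0.963, -0.268, -0.0], [-0.268, 0.963, -0.0], [0.0, 0.0, -1.0]]
wrist_force: [0.0, -1.6, -0.6]
gripper_width: 0.006
gripper_force: 0.0
```

Request:
move_arm --targets "0 0 0 0;0 0 0 0;0 0 0 0;0 0 0 0;0 0 0 0;0 0 0 0;0 0 0 0;0 0 0 0;0 0 0 0;0 0 0 0"

```text
time_s: 16.55
tcp_pos: [0.5941, 0.2882, 0.115]
ee_rot: [[-0.963, -0.268, 0.0], [-0.268, 0.963, -0.0], [-0.0, -0.0, -1.0]]
wrist_force: [0.7, 0.1, 0.6]
gripper_width: 0.004
gripper_force: 0.0
```

Request:
move_arm --targets "0 0 0 0;0 0 0 0;0 0 0 0;0 0 0 0;0 0 0 0;0 0 0 0;0 0 0 0;0 0 0 0;0 0 0 0;0 0 0 0"

```text
time_s: 17.38
tcp_pos: [0.5941, 0.2882, 0.115]
ee_rot: [[-0.963, -0.268, 0.0], [-0.268, 0.963, -0.0], [-0.0, -0.0, -1.0]]
wrist_force: [-0.9, -0.4, 0.8]
gripper_width: 0.004
gripper_force: 0.0
```

```bash
python3 -c "
from station import *
print(sense()['tcp_pos']); print(finish_job())"
```

```text
[0.59406274 0.28822588 0.11500081]
the job is handed in; nothing more can be done
None
```

I pressed the yellow button fully and it came back up, then pointed at the orange gouge's handle and at the knot for over two seconds each, and handed the job in at about 17 s, still pointing at the knot (no verdict was returned).

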